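Fit the keyed loop-back plug to the test box

ROBOT

A 6-joint arm with a two-finger parallel gripper is mounted at the origin on the work surface. World frame = base frame: x ahead of the robot, y to its left, z up, the work surface at z = 0. Lengths are in mm, angles in rad, forces in N, time in s.
With the tool pointing down it reaches from about 425 to 925 mm from the base axis. Payload 12.5 kg.
Tool frame: the origin (TCP) lies midway between the tips of the shut fingers; the grasp point (between the pads) lies 19 mm behind it (robot.tcp_to_grasp is the distance from the TCP to the grasp point, in mm); z points along the fingers, y is the line along which they close (so a half turn about z gives the same grasp; the last joint's range is limited). The gripper opens to 85 mm and grips with 20 to 120 N. Pads are 22 mm wide; open, the fingers measure 114 mm over their backs; the gripper's body (76 mm by 85 mm) begins 54 mm behind the grasp point. The pads swing forward as they close: fully open they stand 13 mm farther back than shut.
Start: joints at [1.122, 0.491, 1.559, -0, 1.092, -0.106], TCP at [210.062, 588.659, 231.327] pointing down, gripper open.
Joint ranges: [-3.1, 3.1], [-0.84, 2.19], [0.05, 2.79], [-1.13, 4.28], [0.06, 2.93], [-2.69, 2.69]. Speed limits (rad/s): [2.22, 2.22, 2.79, 3.14, 3.14, 3.14].

INTERFACE

Orientations are given as a unit quaternion [x, y, z, w].
In Python, from bench import robot gives the robot as it stands.
- The arm moves only by the tool send_rows, never from a script. Its argument "rows" is one flat list of numbers, 6 for each row, row after row: the shift along the tool's x, y, z normalised to -1 to 1, where 1 is 4 cm, then the turn, a rotation vector about the tool's x, y, z normalised to -1 to 1, where 1 is 0.12 rad. A call has 1 to 12 rows; each row shifts and turns the commanded pose from where the row before left it, along the tool's axes as they then stand; what a row does not reach is not made up. A row lasts 1/12 s, in which the tool goes at most 41.7 mm and 7.16 degrees, less where a joint would pass 70% of its speed; a pose out of reach is approached as far as the arm can. A call with a number of a shift or a turn outside -1 to 1 is refused whole. A call with a gripper value outside its range is refused whole. "hand" is the opening, from 0 (shut) to 1 (fully open), set as the call begins (left out, the last holds). The fingers move at their own pace and stop on an object; "force" is the grip in N (left out, the last holds). Time passes only in rows, so rows that do not move let the fingers close. It gives the time, the measured TCP pose, the force, the opening and the grip force at its end, in the units of the state.
- robot.read_state(): the state, without advancing time (a new reading comes with each control period).
- robot.read_camera(name): name is "scene" or "top"; returns the picture (400x640x3 uint8, red, green, blue); there is no depth.
- robot.camera_params(name): a dict with "vertical_fov" (degrees; the focal length in pixels is half the picture's height over the tangent of half this angle, whatever the lens; pixels are square), "cx", "cy" (the principal point, pixels), "R" (3x3) and "t" (3): a world point X has camera coordinates R X + t. Camera axes: x right, y down, z forward; pixel columns grow to the right and rows downward; lengths in mm; the calibration is good to about 2 mm. A picture is of the moment at which its call begins. camera_params takes no time and is no camera call.
- robot.sign_off(): hands the job in; it is judged then, once.
The state is a dict: "time_s": time; "joint_pos": joint angles; "joint_vel": joint speeds; "joint_torque": joint torques, N m; "tcp_pos": TCP position; "ee_rot": TCP orientation; "wrist_force": force on the tool from outside, world axes, zero at the start; "torque": the same for the moment, N m; "width": finger opening in mm; "grasp_force": force on a finger pad.
Only numpy, scipy, OpenCV 4.12 (cv2) and the standard library are available. Lean on these libraries where they do the work, as an engineer would, in place of code of your own. Each camera call takes 0.05 s, during which the arm holds its last target. There are 200 camera calls.

TASK

The test box beside the opened engine control unit needs its loop-back plug before the self-test can run. Of the three loose plugs standing on the bench, take the D-shaped one, turn it so that its flat matches the flat of the socket on top of the test box, and seat it fully home; leave it there. Leave the round and the square plug where they stand.

Things in the scene. Friction and masses are not known exactly. Their poses are not given: they have to be found in the camera images.
- dplug: D-shaped plug standing on the bench, 120 g. Black foot 20 mm high (radius 27.5, flat 13.5 mm off the axis, lowest 8 mm tapered), aluminium flange at 20-26 mm (radius 36, flat at 19), black grip bar at 26-68 mm, 16 mm thick (y: pinch here), 34 long (x = -20 to 14). Origin: axis, underside; z up; +x towards the flats. Starts turned 20 to 115 deg counterclockwise from the socket.
- socket (a point): D socket: aluminium collar 22 mm high (outer radius 38) on a fixed grey box 160 x 130 x 40 mm (x -90 to 70). Bore radius 30.5 mm, flat 16 mm off the axis, bevelled mouth. Point: axis, bore floor, 40 mm above the bench; z up; +x towards the flat. Takes only the D plug, its +x along this +x; when home its flange lies on the collar and its origin is 2 mm above this point.
- roundplug: Bystander: plug of the same height, materials and grip bar, but with a round foot (radius 27.5 mm) and round flange (radius 36 mm); 68 mm high, standing on the bench. Origin on its axis at the underside; z up.
- squareplug: Bystander: plug of the same height, materials and grip bar, but with a square foot (46 mm) and square flange (62 mm); 68 mm high, standing on the bench. Origin on its axis at the underside; z up.
Mind the look-alikes: they are no part of the job. What is shaped like the dplug but blue or pink is not meant.

How it is judged (in metres and radians):
At the end, for the whole second after the job is handed in: The D-shaped plug sits in the socket: its origin less than 7 mm above the socket's floor (2 mm when fully home) and within 10 mm of the socket's axis, its flat within 17 degrees of the socket's, upright within 7 degrees, at rest; the round and the square plug stand within 30 mm of where they were (z of dplug in the frame of socket between -0.005 and 0.007 m and horizontal distance between dplug and socket below 0.01 m and angle between the x axis of dplug and the x axis of socket, either way round below 0.3 rad and angle between dplug's own z axis and vertical below 0.12 rad and linear speed of dplug below 0.02 m/s and distance of each of roundplug, squareplug from where it was at the start of the episode below 0.03 m); the robot touches nothing.
It fails at once if the round plug is shifted by more than 30 mm or knocked over (distance of roundplug from where it was at the start of the episode above 0.03 m or angle between roundplug's own z axis and vertical above 0.5 rad).
It fails at once if the square plug is shifted by more than 30 mm or knocked over (distance of squareplug from where it was at the start of the episode above 0.03 m or angle between squareplug's own z axis and vertical above 0.5 rad).
It also fails if it takes over 38 s, if anything falls off the work surface, if the arm or the gripper's body presses on something with over 40 N, if the wrist force passes 120 N, or if a joint passes its speed limit or range.

## Working session

There is one attempt and no reset: what is moved stays moved. The work goes in short steps, Python scripts to look and compute and a tool call to move; the robot and the scene stay as the last step left them, time stands still between calls to the robot, and variables do not carry over. Pictures are saved under pics/ and viewed, at most 10 in all, crops included, and the job is handed in when it is done.

Besides the shell and the picture viewer there is one more tool, called after "Call:" as name(argument=value, ...) on one line, values as JSON. send_rows: Moves the arm, as the interface text tells. Its arguments: {"type":"object","properties":{"rows":{"type":"array","items":{"type":"number"}},"hand":{"type":"number"},"force":{"type":"number"}},"required":["rows"]}

```bash
mkdir -p pics; ls
python3 - <<'E'
from bench import robot
import cv2,numpy as np
for n in("scene","top"):
    im=robot.read_camera(n); cv2.imwrite(f"pics/{n}0.png",im[:,:,::-1]); p=robot.camera_params(n); print(n,p)
s=robot.read_state(); print(s)
E
```

```text
pics
scene {'vertical_fov': 47.091581792799296, 'cx': 314.875433357613, 'cy': 197.65769544231634, 'R': array([[ 0.51848908,  0.85497809,  0.01347397],
       [ 0.71677209, -0.42597573, -0.55207106],
       [-0.46626907,  0.29590058, -0.83368819]]), 't': array([-329.70050412, -427.82252645, 1291.45462427])}
top {'vertical_fov': 46.97149125694187, 'cx': 318.53287488066354, 'cy': 196.74122114468523, 'R': array([[-0.01788793, -0.99983642,  0.00267606],
       [-0.99152329,  0.01739457, -0.12875946],
       [ 0.12869185, -0.00495662, -0.99167224]]), 't': array([ -8.64531956, 642.32525771, 953.5422936 ])}
{'time_s': 0.1, 'joint_pos': array([ 1.12237566e+00,  4.91483834e-01,  1.55940175e+00,  2.09500599e-05,
        1.09169413e+00, -1.05581107e-01]), 'joint_vel': array([-0.00073426, -0.00107227, -0.00032605, -0.00017103,  0.00018389,
        0.00048137]), 'joint_torque': array([ 3.85753257e-03, -6.19442081e+01, -2.62027216e+01, -7.93003551e-05,
        2.96275808e-03, -4.36015068e-05]), 'tcp_pos': array([209.97611819, 588.45652195, 230.79121032]), 'ee_rot': array([ 1.70586234e-01,  9.85342627e-01, -4.72175034e-04, -1.43905642e-04]), 'wrist_force': array([ 0.24770387,  0.24107872, -0.22409994]), 'torque': array([0.02201079, 0.00026436, 0.01610336]), 'grasp_force': 0.0, 'width': 85.28887066196657}
```

View pics/scene0.png

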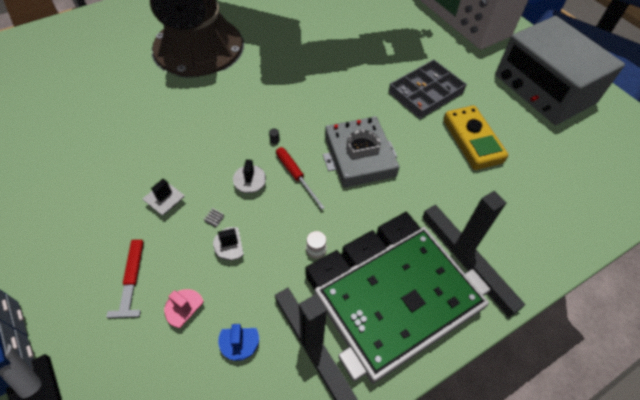

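View pics/top0.png

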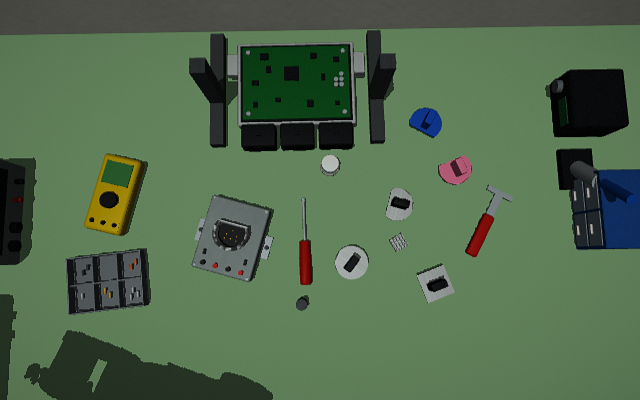

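The candidates in the top view are: white D plug at (399,204), round plug (352,262), square plug (435,284), blue D (426,122), pink D (456,170) and white bottle cap (330,165). The aluminium D at (399,204), which is (229,245) in the scene view, fits the description. The socket is at about (232,235). I'll check both in a close crop and measure the masks.

```bash
cat > h.py <<'E'
import numpy as np,cv2
from bench import robot
def cam(n):
    p=robot.camera_params(n); f=200/np.tan(np.radians(p["vertical_fov"]/2)); return p,f
def ray(n,uv,z):
    p,f=cam(n); R=np.array(p["R"]);t=np.array(p["t"]); uv=np.atleast_2d(uv).astype(float)
    d=np.c_[(uv[:,0]-p["cx"])/f,(uv[:,1]-p["cy"])/f,np.ones(len(uv))]@R
    C=-R.T@t; return (C+d*((z-C[2])/d[:,2])[:,None])[:,:2]
def proj(n,X):
    p,f=cam(n); c=np.atleast_2d(X)@np.array(p["R"]).T+p["t"]; return c[:,:2]/c[:,2:]*f+[p["cx"],p["cy"]]
E
python3 - <<'E'
from h import *
im=cv2.imread("pics/top0.png")
a=cv2.resize(im[170:240,365:435],(400,400),interpolation=cv2.INTER_CUBIC)
b=cv2.resize(im[190:285,185:280],(400,400),interpolation=cv2.INTER_CUBIC)
cv2.imwrite("pics/crop1.png",np.hstack([a,b]))
hsv=cv2.cvtColor(im,cv2.COLOR_BGR2HSV)
m=((hsv[...,1]<60)&(hsv[...,2]>120)).astype(np.uint8)
w=m[180:230,375:425]; cs,_=cv2.findContours(w,cv2.RETR_EXTERNAL,cv2.CHAIN_APPROX_NONE)
c=max(cs,key=cv2.contourArea)[:,0]+[375,180]
print(len(c),ray("top",c.mean(0),26))
W=ray("top",c,26); print(np.round(W).astype(int).tolist())
E
```

```text
89 [[ 623.23457069 -194.93187963]]
[[661, -187], [658, -184], [658, -182], [656, -182], [654, -180], [652, -180], [650, -180], [647, -180], [645, -177], [643, -177], [641, -177], [639, -177], [636, -175], [634, -175], [632, -175], [630, -174], [628, -172], [625, -172], [623, -172], [621, -172], [619, -170], [617, -170], [614, -169], [612, -169], [610, -167], [608, -167], [606, -167], [603, -167], [601, -165], [601, -167], [599, -169], [597, -171], [597, -173], [595, -175], [595, -177], [592, -180], [590, -180], [592, -182], [590, -184], [590, -186], [590, -188], [590, -190], [590, -193], [592, -195], [592, -197], [590, -199], [592, -201], [594, -204], [594, -206], [594, -208], [596, -210], [598, -213], [598, -215], [600, -217], [603, -217], [605, -219], [607, -222], [609, -222], [611, -224], [613, -222], [616, -222], [618, -222], [620, -222], [622, -222], [624, -223], [627, -223], [629, -223], [631, -225], [633, -225], [635, -225], [638, -223], [640, -223], [642, -223], [644, -221], [644, -219], [647, -217], [649, -215], [651, -213], [653, -211], [656, -208], [656, -206], [658, -204], [658, -202], [660, -200], [660, -198], [660, -195], [660, -193], [661, -191], [661, -189]]
```

View pics/crop1.png

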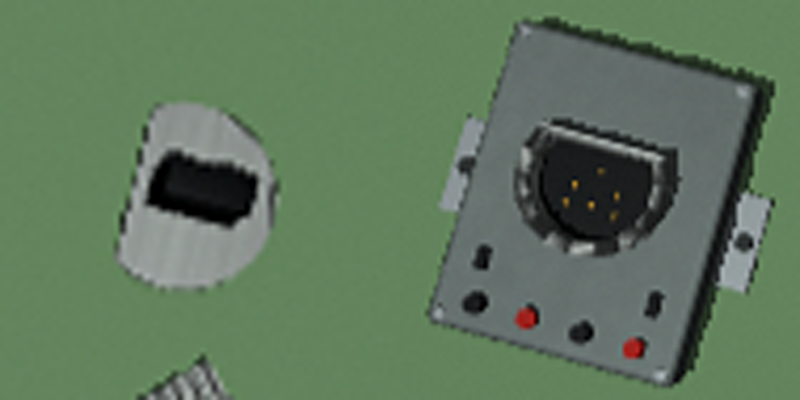

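The crop confirms it: the aluminium D plug has its flat to the left (+y). The socket's collar has its flat at the top (+x, slightly to the right). Next come the numeric fits.

Run:
```python
from h import *
im=cv2.imread("pics/top0.png")
hsv=cv2.cvtColor(im,cv2.COLOR_BGR2HSV)
m=((hsv[...,1]<60)&(hsv[...,2]>120)).astype(np.uint8)
w=m[180:230,375:425]; cs,_=cv2.findContours(w,cv2.RETR_EXTERNAL,cv2.CHAIN_APPROX_NONE)
W=ray("top",max(cs,key=cv2.contourArea)[:,0]+[375,180],26)
fl=W[2:27]; v=cv2.fitLine(fl.astype(np.float32),2,0,.1,.1).ravel(); d=v[:2]*np.sign(-v[0])
n=np.array([-d[1],d[0]]); n*=np.sign(n[1]); yaw=np.arctan2(n[1],n[0])
arc=W[32:86]; A=np.c_[2*arc,np.ones(len(arc))]; s=np.linalg.lstsq(A,(arc**2).sum(1),rcond=None)[0]
print("plug yaw",np.degrees(yaw),"circle",s[:2],np.sqrt(s[2]+s[:2]@s[:2]),"flat dist",(v[2:]-s[:2])@n)
# grip bar top
bar=(hsv[...,2]<60).astype(np.uint8)[190:220,385:415]
cs,_=cv2.findContours(bar,cv2.RETR_EXTERNAL,cv2.CHAIN_APPROX_NONE); c=max(cs,key=cv2.contourArea)[:,0]+[385,190]
r=cv2.minAreaRect(c.astype(np.float32)); B=ray("top",cv2.boxPoints(r),68);print("bar",B.round(),"c",B.mean(0))
# box top
g=((hsv[...,1]<50)&(hsv[...,2]>75)).astype(np.uint8)[185:290,180:285]; 
g=cv2.morphologyEx(g,cv2.MORPH_OPEN,np.ones((9,9))); cs,_=cv2.findContours(g,cv2.RETR_EXTERNAL,cv2.CHAIN_APPROX_NONE); c=max(cs,key=cv2.contourArea)
r=cv2.minAreaRect(c.astype(np.float32)); b=cv2.boxPoints(r)+[180,185]; Q=ray("top",b,40); print("boxpx",b.round(1),"world",Q.round(1),"edges",np.linalg.norm(np.diff(Q,axis=0),axis=1),np.degrees(np.arctan2(*(np.diff(Q,axis=0).T[::-1]))),"c",Q.mean(0))
mid=Q.mean(0)
for th in(-15,): print("socket", mid+10*np.array([np.cos(np.radians(th)),np.sin(np.radians(th))]))
```

```text
plug yaw 73.831276 circle [ 625.31415927 -190.19638858] 34.987243693025775 flat dist 17.15205026725952
bar [[ 618. -169.]
 [ 638. -175.]
 [ 628. -212.]
 [ 608. -206.]] c [ 622.70608634 -190.62804696]
boxpx [[190.5 258.2]
 [209.1 193.3]
 [268.9 210.4]
 [250.4 275.2]] world [[515.4 254.5]
 [653.9 216.9]
 [614.5  87.5]
 [477.2 127.3]] edges [143.58933881 135.27348197 142.90630056] [ -15.18254786 -106.96867279  163.8418488 ] c [565.24156229 171.57363098]
socket [574.90082055 168.98544052]
```

Run:
```python
from h import *
import itertools
ims=np.mean([cv2.GaussianBlur(robot.read_camera("top"),(0,0),.6).astype(float) for _ in range(2)],0).astype(np.uint8)[:,:,::-1]
hsv=cv2.cvtColor(np.ascontiguousarray(ims),cv2.COLOR_BGR2HSV)
# bore: dark region near (231,235)
bm=(hsv[...,2]<55).astype(np.uint8)[210:260,205:260]
cs,_=cv2.findContours(bm,cv2.RETR_EXTERNAL,cv2.CHAIN_APPROX_NONE); c=max(cs,key=cv2.contourArea)[:,0]+[205,210]
W=ray("top",c,60); h=cv2.convexHull(W.astype(np.float32))[:,0]
print("bore bbox px",c.min(0),c.max(0),"hull",h.round().astype(int).tolist())
# box outline: non-green
g=((hsv[...,1]<60)&(hsv[...,2]>60)).astype(np.uint8); g=cv2.morphologyEx(g,cv2.MORPH_CLOSE,np.ones((9,9)))
n,l=cv2.connectedComponents(g); k=(l==l[265,232]).astype(np.uint8); k=cv2.morphologyEx(k,cv2.MORPH_OPEN,np.ones((31,31)))
cs,_=cv2.findContours(k,cv2.RETR_EXTERNAL,cv2.CHAIN_APPROX_NONE); c=max(cs,key=cv2.contourArea)
b=cv2.boxPoints(cv2.minAreaRect(c)); print("box px",b.round(1).tolist(),ray("top",b,40).round().tolist())
# hand corners from crop
P=np.array([[523,22],[758,85],[680,385],[432,316]]); px=np.c_[(P[:,0]-400)/4.21+185-.4,P[:,1]/4.21+190-.4]
Q=ray("top",px,40); d=np.diff(np.r_[Q,Q[:1]],axis=0); print("hand",Q.round(1).tolist(),np.hypot(*d.T),np.degrees(np.arctan2(d[:,1],d[:,0])),Q.mean(0))
```

```text
bore bbox px [215 222] [250 249] hull [[590, 188], [588, 191], [581, 195], [569, 199], [558, 199], [546, 196], [542, 192], [537, 180], [533, 163], [533, 157], [533, 154], [541, 140], [549, 132], [553, 129], [557, 127], [563, 125], [565, 125], [580, 125]]Traceback (most recent call last):
  File "<stdin>", line 13, in <module>
ValueError: max() iterable argument is empty
```

Run:
```python
import cv2,numpy as np
a=cv2.imread("pics/top0.png")[185:290,180:285]; b=cv2.imread("pics/scene0.png")[105:195,310:410]
cv2.imwrite("pics/crop2.png",np.hstack([cv2.resize(a,(420,420),interpolation=cv2.INTER_CUBIC),cv2.resize(b,(378,420),interpolation=cv2.INTER_CUBIC)]))
```

```text
(no output)
```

View pics/crop2.png

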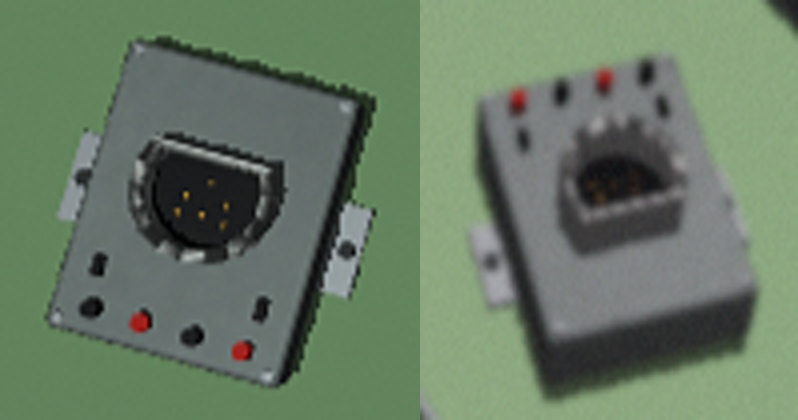

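The left crop shows the box screws at (142,45), (347,106), (268,377) and (56,318). The collar's left rim is at x=130 and its bottom rim at y=260. I'll turn these into a socket pose and work out the grasp pose.

Run:
```python
from h import *
from scipy.spatial.transform import Rotation as R
f=lambda c:np.array(c)/4+[179.6,184.6]
S=ray("top",f([[142,45],[347,106],[268,377],[56,318]]),40); d=np.diff(np.r_[S,S[:1]],axis=0)
print(S.round(1).tolist(),np.hypot(*d.T),np.degrees(np.arctan2(d[:,1],d[:,0])),S.mean(0))
yaw=np.radians(np.mean(np.degrees(np.arctan2(d[[0,3],1],d[[0,3],0]))+[90,0])); print("yaw",np.degrees(yaw),"sock",S.mean(0)+10*np.array([np.cos(yaw),np.sin(yaw)]))
print("collar",ray("top",f([202.5,187.5]),62))
print("flat edge",ray("top",f([[158,138],[282,172]]),62))
s=robot.read_state(); r=R.from_quat(s["ee_rot"]); print(s["time_s"],r.as_matrix().round(3),s["tcp_pos"])
```

```text
[[648.1, 203.8], [613.0, 93.0], [469.8, 135.2], [502.7, 247.8]] [116.20116905 149.31196181 117.25283291 151.93564019] [-107.58622139  163.56914495   73.70442534  -16.83623239] [558.42880126 169.95570136]
yaw -17.21122688615337 sock [567.98100527 166.99674909]
collar [[569.27963535 166.40899646]]
flat edge [[595.68489592 189.9612229 ]
 [576.6606883  124.79505301]]
0.2 [[-0.942  0.336 -0.   ]
 [ 0.336  0.942 -0.001]
 [ 0.    -0.001 -1.   ]] [210.00303412 588.53893578 230.95959318]
```

Call:
send_rows(rows=[-0.34,-0.31,0,0,0,0,-0.68,-0.62,0,0,0,0,-0.68,-0.62,0,0,0,0,-0.68,-0.62,0,0,0,0,-0.68,-0.62,0,0,0,0,-0.68,-0.62,0,0,0,0,-0.68,-0.62,0,0,0,0,-0.68,-0.62,0,0,0,0,-0.68,-0.62,0,0,0,0,-0.68,-0.62,0,0,0,0,-0.68,-0.62,0,0,0,0,-0.68,-0.62,0,0,0,0], hand=1)

```text
time_s: 1.2
tcp_pos: [409.3, 213.2, 231.4]
ee_rot: [0.17, 0.985, 0.0, 0.0]
wrist_force: [1.2, 0.6, -0.2]
width: 85.3
grasp_force: 0.0
```

Call:
send_rows(rows=[-0.68,-0.62,0,0,0,0,-0.68,-0.62,0,0,0,0,-0.68,-0.62,0,0,0,0,-0.68,-0.62,0,0,0,0,-0.68,-0.62,0,0,0,0,-0.68,-0.62,0,0,0,0,-0.68,-0.62,0,0,0,0,-0.68,-0.62,0,0,0,0,-0.68,-0.62,0,0,0,0,-0.68,-0.62,0,0,0,0,-0.68,-0.62,0,0,0,0,-0.34,-0.31,0,0,0,0])

```text
time_s: 2.2
tcp_pos: [608.8, -162.4, 230.8]
ee_rot: [0.171, 0.985, -0.0, 0.0]
wrist_force: [0.3, 0.0, -0.2]
width: 85.7
grasp_force: 0.0
```

Call:
send_rows(rows=[0,0,0,0,0,0.9,0,0,0,0,0,1,0,0,0,0,0,1,0,0,0,0,0,1,0,0,0,0,0,1,0,0,0,0,0,1,0,0,0,0,0,1,0,0,0,0,0,1,0,0,0,0,0,1,0,0,0,0,0,1,0,0,0,0,0,1,0,0,0,0,0,1])

```text
time_s: 3.2
tcp_pos: [607.5, -158.8, 231.1]
ee_rot: [0.776, 0.631, -0.0, -0.0]
wrist_force: [-0.6, 0.2, -0.7]
width: 85.3
grasp_force: 0.0
```

Call:
send_rows(rows=[0,0,0,0,0,0.7,0,0,0,0,0,0,0,0,0,0,0,0])

```text
time_s: 3.45
tcp_pos: [607.5, -158.8, 231.1]
ee_rot: [0.799, 0.601, -0.0, -0.0]
wrist_force: [0.1, 0.5, 0.5]
width: 85.5
grasp_force: 0.0
```

```bash
cat >> h.py <<'E'
from scipy.spatial.transform import Rotation as Ro
def togo(x,y,z,yaw):
    s=robot.read_state(); r=Ro.from_quat(s["ee_rot"]); M=r.as_matrix(); w=np.degrees(np.arctan2(M[1,0],M[0,0]))
    print("t",s["time_s"],"tcp",s["tcp_pos"].round(1),"xyaw",w.round(2),"tilt z",M[:,2].round(4),"q",s["joint_pos"].round(2))
    print("shift units",((np.array([x,y,z])-s["tcp_pos"])@M/40).round(3),"rotz units",(np.radians(w-yaw)/.12).round(3))
E
python3 - <<'E'
from h import *
# grip at the bar centre, TCP z 34
p=np.array([624.5,-189.2]); a=np.radians(73.8); b=p-3*np.array([np.cos(a),np.sin(a)])
print(b); togo(*b,120,73.8)
cv2.imwrite("pics/top1.png",robot.read_camera("top")[:,:,::-1]); cv2.imwrite("pics/scene1.png",robot.read_camera("scene")[:,:,::-1])
E
```

```text
[ 623.66302668 -192.08088106]
t 3.45 tcp [ 607.5 -158.8  231.1] xyaw 73.89 tilt z [-2.e-04  2.e-04 -1.e+00] q [-0.36  0.5   1.55  0.    1.1  -0.08]
shift units [-0.687  0.62   2.778] rotz units 0.013
```

Call:
send_rows(rows=[-0.35,0.31,0.4,0,0,0,-0.34,0.31,0.8,0,0,0,0,0,0.8,0,0,0,0,0,0.78,0,0,0,0,0,0,0,0,0])

```text
time_s: 3.97
tcp_pos: [621.2, -191.6, 114.2]
ee_rot: [0.8, 0.6, -0.002, -0.004]
wrist_force: [-0.7, -0.1, -0.9]
width: 85.7
grasp_force: 0.0
```

Run:
```python
from h import *
t=robot.read_camera("top")[:,:,::-1];s=robot.read_camera("scene")[:,:,::-1]
a=cv2.resize(t[150:250,350:450],(400,400),interpolation=cv2.INTER_CUBIC);b=cv2.resize(s[190:290,180:280],(400,400),interpolation=cv2.INTER_CUBIC)
cv2.imwrite("pics/crop3.png",np.hstack([a,b])); togo(623.7,-192.1,34,73.8)
```

```text
t 4.0667 tcp [ 623.6 -192.2  120.1] xyaw 73.8 tilt z [-1.3e-03  7.0e-04 -1.0e+00] q [-0.4   0.65  1.59  0.    0.9  -0.12]
shift units [0.004 0.005 2.151] rotz units -0.0
```

View pics/crop3.png

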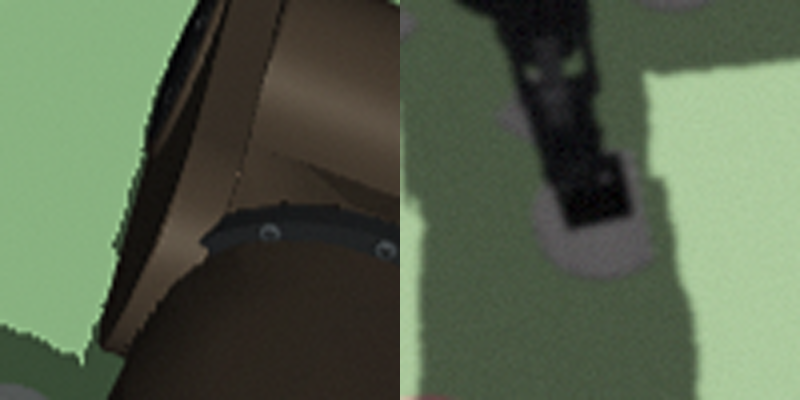

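The arm hides the plug in the top view. In the scene crop the gripper is above the bar at (590,190), the bar is untouched and the plug has not moved. Next I descend and close.

Call:
send_rows(rows=[0,0,0.4,0,0,0,0,0,0.5,0,0,0,0,0,0.5,0,0,0,0,0,0.4,0,0,0,0,0,0.3,0,0,0,0,0,0,0,0,0,0,0,0,0,0,0])

```text
time_s: 4.65
tcp_pos: [624.3, -192.4, 37.4]
ee_rot: [0.8, 0.6, 0.0, 0.001]
wrist_force: [0.0, 0.1, 0.6]
width: 85.4
grasp_force: 0.0
```

Call:
send_rows(rows=[0,0,0,0,0,0,0,0,0,0,0,0,0,0,0,0,0,0,0,0,0,0,0,0,0,0,0,0,0,0,0,0,0,0,0,0,0,0,0,0,0,0,0,0,0,0,0,0,0,0,0,0,0,0,0,0,0,0,0,0], hand=0, force=50)

```text
time_s: 5.48
tcp_pos: [623.5, -192.2, 36.0]
ee_rot: [0.8, 0.6, -0.0, -0.0]
wrist_force: [0.4, -0.8, -1.4]
width: 15.4
grasp_force: 51.4
```

Call:
send_rows(rows=[0,0,-0.3,0,0,0,0,0,-0.5,0,0,0,0,0,-0.6,0,0,0,0,0,-0.7,0,0,0,0,0,-0.7,0,0,0,0,0,-0.6,0,0,0,0,0,-0.3,0,0,0,0,0,0,0,0,0])

```text
time_s: 6.15
tcp_pos: [624.5, -192.6, 187.5]
ee_rot: [0.8, 0.6, 0.001, 0.002]
wrist_force: [0.9, 0.5, -1.8]
width: 15.6
grasp_force: 51.4
```

Run:
```python
from h import *
s=np.radians(-16.5); b=np.array([568.8,166.8])-3*np.array([np.cos(s),np.sin(s)])
print(b); togo(*b,184,-16.5); print(robot.read_state()["width"])
```

```text
[565.9235408  167.65204603]
t 6.15 tcp [ 624.5 -192.6  187.5] xyaw 73.73 tilt z [ 0.0047 -0.0019 -1.    ] q [-0.4   0.57  1.54  0.    1.03 -0.12]
shift units [ 8.236 -3.928  0.062] rotz units 13.124
15.555179159036555
```

Call:
send_rows(rows=[0.4,-0.19,0,0,0,0,0.75,-0.36,0,0,0,0,0.75,-0.36,0,0,0,0,0.75,-0.36,0,0,0,0,0.75,-0.36,0,0,0,0,0.75,-0.36,0,0,0,0,0.75,-0.36,0,0,0,0,0.75,-0.36,0,0,0,0,0.75,-0.36,0,0,0,0,0.75,-0.36,0,0,0,0,0.75,-0.36,0,0,0,0,0.34,-0.14,0,0,0,0])

```text
time_s: 7.15
tcp_pos: [562.9, 171.8, 182.4]
ee_rot: [0.799, 0.601, -0.001, -0.001]
wrist_force: [0.1, 0.5, -1.5]
width: 15.6
grasp_force: 51.4
```

Call:
send_rows(rows=[0,0,0,0,0,0.9,0,0,0,0,0,1,0,0,0,0,0,1,0,0,0,0,0,1,0,0,0,0,0,1,0,0,0,0,0,1,0,0,0,0,0,1,0,0,0,0,0,1,0,0,0,0,0,1,0,0,0,0,0,1,0,0,0,0,0,1,0,0,0,0,0,1])

```text
time_s: 8.15
tcp_pos: [563.8, 168.5, 182.2]
ee_rot: [0.997, -0.073, -0.002, 0.0]
wrist_force: [-0.9, -0.2, -1.9]
width: 15.4
grasp_force: 51.4
```

Call:
send_rows(rows=[0,0,0,0,0,0.9,0,0,0,0,0,0.3,0,0,0,0,0,0,0,0,0,0,0,0,0,0,0,0,0,0])

```text
time_s: 8.57
tcp_pos: [564.5, 168.3, 183.3]
ee_rot: [0.99, -0.141, -0.001, 0.0]
wrist_force: [-0.1, -0.5, -2.4]
width: 15.2
grasp_force: 51.4
```

Run:
```python
from h import *
togo(565.9,167.7,115,-16.5)
t=robot.read_camera("top")[:,:,::-1];s=robot.read_camera("scene")[:,:,::-1]
cv2.imwrite("pics/scene2.png",s);cv2.imwrite("pics/top2.png",t)
a=cv2.resize(t[165:315,165:315],(400,400),interpolation=cv2.INTER_CUBIC);b=cv2.resize(s[60:200,300:440],(400,400),interpolation=cv2.INTER_CUBIC)
cv2.imwrite("pics/crop4.png",np.hstack([a,b]))
```

```text
t 8.5667 tcp [564.5 168.3 183.3] xyaw -16.24 tilt z [-1.4e-03 -2.0e-04 -1.0e+00] q [0.18 0.49 1.7  0.   0.95 2.03]
shift units [0.039 0.005 1.706] rotz units 0.038
```

View pics/crop4.png

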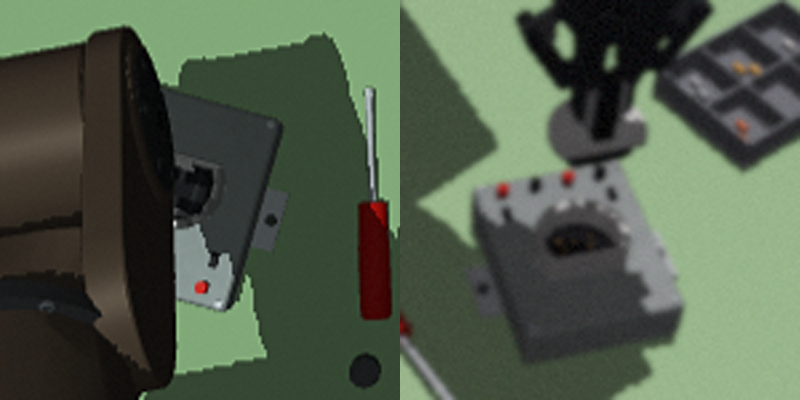

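The crop shows the held plug with its flat facing +x, the same way as the collar's flat edge at about (585,265). I'll lower it to just above the mouth and compare the flange with the collar.

Call:
send_rows(rows=[0.04,0,0.3,0,0,0.04,0,0,0.5,0,0,0,0,0,0.5,0,0,0,0,0,0.4,0,0,0,0,0,0.23,0,0,0,0,0,0,0,0,0,0,0,0,0,0,0])

```text
time_s: 9.25
tcp_pos: [566.6, 167.7, 106.6]
ee_rot: [0.99, -0.144, -0.0, 0.0]
wrist_force: [-0.1, -0.2, -1.3]
width: 15.1
grasp_force: 51.4
```

Run:
```python
from h import *
togo(565.9,167.7,78,-16.5)
ss=[robot.read_camera("scene")[:,:,::-1].astype(float) for _ in range(3)]; s=np.mean(ss,0).astype(np.uint8)
cv2.imwrite("pics/scene3.png",s)
b=cv2.resize(s[100:190,310:410],(660,594),interpolation=cv2.INTER_CUBIC)
P=robot.read_state()["tcp_pos"]; z0=P[2]-36
# predicted outlines: flange top of the plug by TCP (green), collar by socket estimate (yellow)
def D(c,yaw,r,fl,z):
    a=np.linspace(0,2*np.pi,200); q=np.c_[r*np.cos(a),r*np.sin(a)]; q[:,0]=np.minimum(q[:,0],fl)
    y=np.radians(yaw); q=q@np.array([[np.cos(y),np.sin(y)],[-np.sin(y),np.cos(y)]])+c; return np.c_[q,np.full(200,z)]
y=np.radians(-16.5); pc=P[:2]+3*np.array([np.cos(y),np.sin(y)])
for O,col in((D(pc,-16.5,36,19,z0+26),(0,255,0)),(D([568.8,166.8],-16.5,38,23.5,62),(0,255,255)),(D([568.8,166.8],-16.5,30.5,16,62),(0,200,255))):
    px=((proj("scene",O)-[310,100]+.5)*6.6-.5).round().astype(np.int32); cv2.polylines(b,[px],True,col,1)
cv2.imwrite("pics/crop5.png",b)
```

```text
t 9.25 tcp [566.6 167.7 106.6] xyaw -16.61 tilt z [-6.e-04 -0.e+00 -1.e+00] q [0.18 0.59 1.77 0.   0.78 2.04]
shift units [-0.017  0.005  0.715] rotz units -0.016
```

View pics/crop5.png

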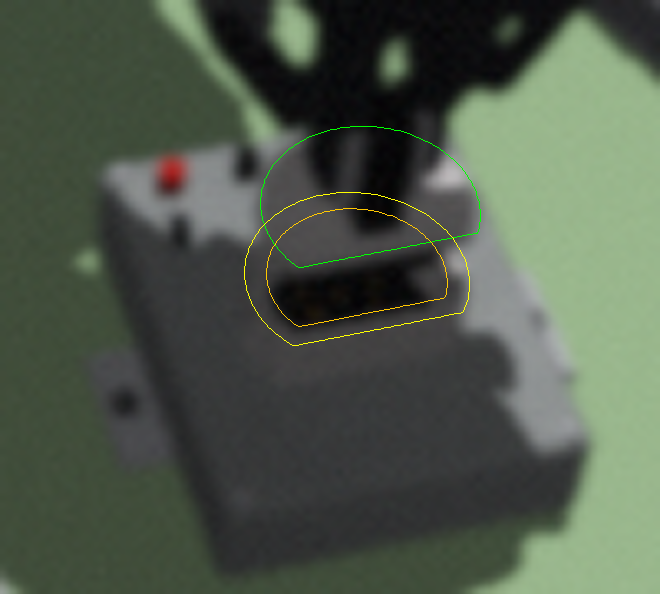

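The projected flange (green) and collar (yellow) line up with the picture: the flange's flat edge runs (300,267)-(480,233), parallel to the collar's flat edge at (297,345)-(465,313). I'll descend gently and watch the wrist force.

Call:
send_rows(rows=[0,0,0.15,0,0,0,0,0,0.15,0,0,0,0,0,0.1,0,0,0,0,0,0,0,0,0])

```text
time_s: 9.73
tcp_pos: [566.1, 167.7, 89.9]
ee_rot: [0.99, -0.144, -0.001, 0.0]
wrist_force: [-0.3, -0.7, -1.2]
width: 15.4
grasp_force: 51.4
```

Run:
```python
from h import *
togo(565.9,167.7,78,-16.5); s=robot.read_state(); print(s["wrist_force"],s["torque"])
```

```text
t 9.7333 tcp [566.1 167.7  89.9] xyaw -16.62 tilt z [-1.4e-03 -2.0e-04 -1.0e+00] q [0.18 0.62 1.78 0.   0.75 2.04]
shift units [-0.006  0.001  0.298] rotz units -0.017
[-0.32385492 -0.70433114 -1.22425166] [-0.0286355   0.0226441  -0.07423328]
```

Call:
send_rows(rows=[0,0,0.1,0,0,0,0,0,0.08,0,0,0,0,0,0.05,0,0,0,0,0,0.02,0,0,0,0,0,0,0,0,0])

```text
time_s: 10.15
tcp_pos: [566.6, 167.7, 80.7]
ee_rot: [0.99, -0.145, -0.0, 0.0]
wrist_force: [0.5, -0.8, -1.6]
width: 15.2
grasp_force: 51.4
```

Call:
send_rows(rows=[0,0,0.03,0,0,0,0,0,0.03,0,0,0,0,0,0,0,0,0,0,0,0,0,0,0])

```text
time_s: 10.48
tcp_pos: [566.6, 167.7, 78.5]
ee_rot: [0.99, -0.145, -0.0, -0.0]
wrist_force: [-0.4, -0.1, -1.7]
width: 15.5
grasp_force: 51.4
```

Call:
send_rows(rows=[0,0,0.03,0,0,0,0,0,0,0,0,0,0,0,0,0,0,0])

```text
time_s: 10.73
tcp_pos: [566.8, 167.8, 77.9]
ee_rot: [0.99, -0.144, 0.0, -0.0]
wrist_force: [-1.3, -0.6, 4.7]
width: 15.1
grasp_force: 52.3
```

The wrist force rises at TCP z = 77.9 (plug origin about 42), so the flange is on the collar. Now I release and retreat.

Call:
send_rows(rows=[0,0,0,0,0,0,0,0,0,0,0,0,0,0,0,0,0,0,0,0,0,0,0,0,0,0,0,0,0,0,0,0,0,0,0,0,0,0,0,0,0,0,0,0,0,0,0,0], hand=0.8)

```text
time_s: 11.4
tcp_pos: [566.6, 167.7, 77.3]
ee_rot: [0.99, -0.144, -0.0, -0.0]
wrist_force: [-0.0, 0.6, 0.3]
width: 68.1
grasp_force: 0.0
```

Call:
send_rows(rows=[0,0,-0.2,0,0,0,0,0,-0.4,0,0,0,0,0,-0.6,0,0,0,0,0,-0.8,0,0,0,0,0,-0.8,0,0,0,0,0,-0.7,0,0,0,0,0,-0.3,0,0,0])

```text
time_s: 11.98
tcp_pos: [567.4, 167.9, 234.0]
ee_rot: [0.99, -0.144, 0.003, -0.001]
wrist_force: [-0.8, -0.5, -0.6]
width: 67.9
grasp_force: 0.0
```

Call:
send_rows(rows=[-0.5,0,0,0,0,0,-0.8,0,0,0,0,0,-0.6,0,0,0,0,0,0,-0.4,0,0,0,0,0,-0.9,0,0,0,0,0,-0.9,0,0,0,0,0,-0.9,0,0,0,0,0,-0.9,0,0,0,0,0,-0.5,0,0,0,0,0,0,0,0,0,0])

```text
time_s: 12.82
tcp_pos: [545.5, 365.3, 229.3]
ee_rot: [0.99, -0.143, 0.0, -0.001]
wrist_force: [-0.3, 0.2, 0.6]
width: 68.4
grasp_force: 0.0
```

Run:
```python
from h import *
t=robot.read_camera("top")[:,:,::-1];s=robot.read_camera("scene")[:,:,::-1]
a=cv2.resize(t[165:315,165:465],(800,400),interpolation=cv2.INTER_CUBIC)[:,:]
b=cv2.resize(s[100:190,310:410],(440,396),interpolation=cv2.INTER_CUBIC)
a=cv2.resize(a,(360,180)); a=cv2.copyMakeBorder(a,0,216,0,0,cv2.BORDER_CONSTANT)
cv2.imwrite("pics/crop6.png",np.hstack([b,a])); togo(0,0,0,0)
```

```text
t 12.9167 tcp [544.9 362.2 229.3] xyaw -16.55 tilt z [-4.e-04 -3.e-04 -1.e+00] q [ 0.49  0.54  1.48 -0.    1.12  2.35]
shift units [-10.477  12.558   5.74 ] rotz units -2.407
```

View pics/crop6.png

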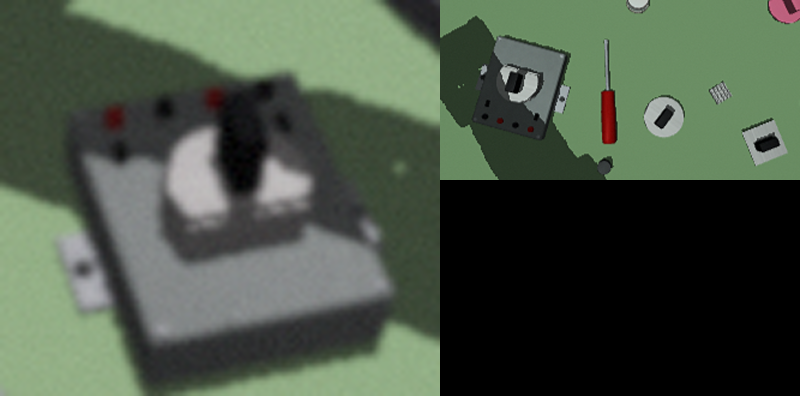

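The picture shows the flange lying flat on the collar, centre about (240,190), with the flats aligned. The round plug (664,117) and the square plug (766,143) look undisturbed, and the gripper is clear. I'm handing the job in.

```bash
python3 -c "
from bench import robot
print(robot.sign_off())"
```

```text
the job is handed in; nothing more can be done
None
```

The D plug is seated in the socket with its flange on the collar and the flats aligned, the round and square plugs were left untouched, and the job was handed in at about 13 s; the sign-off gave no verdict.

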